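Wedge a flat-plate cell tight in its clamp frame

ROBOT

A 6-joint arm with a two-finger parallel gripper is mounted at the origin on the work surface. World frame = base frame: x ahead of the robot, y to its left, z up, the work surface at z = 0. Lengths are in mm, angles in rad, forces in N, time in s.
With the tool pointing down it reaches from about 350 to 975 mm from the base axis. Payload 4.9 kg.
Tool frame: the origin (TCP) lies at the very end of the fingers, on their centre line; the grasp point (between the pads) lies 19 mm behind it; z points along the fingers, y is the direction in which the jaws open and shut (so a half turn about z gives the same grasp; the last joint's range is limited). The gripper opens to 85 mm and grips with 20 to 120 N. Pads are 22 mm wide; open, the fingers measure 114 mm over their backs; the gripper's body (76 mm by 85 mm) begins 54 mm behind the grasp point. The pads swing forward as they close: fully open they stand 13 mm farther back than shut.
Start: joints at [-1.466, 0.053, 1.613, -0, 1.476, -0.119], TCP at [138.706, -609.395, 231.304] pointing down, gripper open.
Joint ranges: [-3.01, 3.01], [-1.01, 2.22], [0.06, 2.58], [-1.02, 4.17], [0.09, 2.62], [-3.14, 3.14]. Speed limits (rad/s): [2.57, 2.57, 3.14, 3.14, 3.14, 3.14].

INTERFACE

Orientations are given as a rotation vector (axis times angle).
In Python, from workcell import arm, read_camera, camera_params, job_done gives the robot as it stands.
- The arm moves only by the tool play_rows, never from a script. Its argument "rows" is a list that holds one entry, the list of rows, each a list of 4 numbers: the shift along the world's x, y, z in units of 25 mm (1.0 is 25 mm), then the turn about the world's z in units of 6 degrees (1.0 is 6 degrees). A call has 1 to 5 rows; each row shifts and turns the commanded pose from where the row before left it; what a row does not reach is not made up. A row lasts 1/8 s, in which the tool goes at most 62.5 mm and 10.7 degrees, less where a joint would pass 70% of its speed; a pose out of reach is approached as far as the arm can. A call is refused whole if a number of a shift passes 1 or a number of a turn 1, either way. A call with a gripper value outside its range is refused whole. "fingers" is the gripper command: -1 is shut, 1 is fully open, values between are in proportion, set as the call begins (left out, the last holds). The fingers move at their own pace and stop on an object; the grip force is fixed at half the most. Time passes only in rows, so rows that do not move let the fingers close. It gives the time, the measured TCP pose, the force and the opening at its end, in the units of the state.
- arm.state(): the state, without advancing time (a new reading comes with each control period).
- read_camera(name): name is "scene" or "top" or "wrist"; returns the picture (480x640x3 uint8, blue, green, red); there is no depth.
- camera_params(name): a dict with "fovy" (degrees; the focal length in pixels is half the picture's height over the tangent of half this angle, whatever the lens; pixels are square), "cx", "cy" (the principal point, pixels), "eye" and "rotation" of the camera in the world; the wrist camera has in their place "hand_eye" (4x4, takes a point from camera to tool coordinates, whose origin is the TCP and whose axes are the flange's). Camera axes: x right, y up, looking along -z (the intrinsics and any distortion apply to the point x, -y, -z); pixel columns grow to the right and rows downward; lengths in mm; the calibration is good to about 2 mm. A picture is of the moment at which its call begins: read the wrist's pose just before it. camera_params takes no time and is no camera call.
- job_done(): hands the job in, once; it reports no verdict.
The state is a dict: "time_s": time; "joint_pos": joint angles; "qvel": joint speeds; "joint_torque": joint torques, N m; "eef_pos": TCP position; "tool_rot": TCP orientation; "ft_force": force on the tool from outside, world axes, zero at the start; "torque": the same for the moment, N m; "finger_gap": opening from 0.0 (shut) to 1.0 (fully open).
Only numpy, scipy, OpenCV 4.12 (cv2) and the standard library are available. Lean on these libraries where they do the work, as an engineer would, in place of code of your own. Each camera call takes 0.05 s, during which the arm holds its last target.

TASK

Stand the flat-plate test cell in the clamp frame, between the red sprung stop jaw and the blue slanted jaw. Then drive the orange wedge, thin end first, along the gap left between the cell and the slanted jaw until it jams firmly and the cell visibly squeezes the stop jaw back, and let go. Leave the bottle, beaker, jar and meter where they are and keep the cell upright.

Things in the scene. Friction and masses are not known exactly. Their poses are not given: they have to be found in the camera images.
- frame: Clamp frame bolted to the bench. Origin in its middle at bench level, z up, x from red stop jaw to blue slanted jaw. Base plate 140 (x) x 108 (y) x 8 mm, with a runway for the wedge (x = 6 to 50 mm, out to y = -152, same 8 mm). Slanted face: x = 26.8 mm - 0.15 y, y = -42 to 42 mm. Jaws rise to 53 mm. A rail (y = 39 to 48 mm, 33 mm high, x = -35 to 15) and a lip (y = -39 to -47, 20 mm high, x = -35 to 0) bound the cell's bay.
- stop_jaw (a joint): How far the sprung red stop jaw (14 x 84 x 43 mm, in front of a fixed blue backing) is squeezed back along the frame's -x, in m: 0 free, 0.004 fully back; 3 N per mm. The clamp is properly tight with it squeezed back by some 1.5 to 4 mm.
- jaw_face (a point): Middle of the red stop jaw's inner face, against which the cell is clamped; at x = -35, y = 0, z = 30 mm in the frame while the jaw is free; it moves with the jaw.
- cell_seat (a point): Fixed point on top of the frame's base plate (8 mm above the bench), axes as the frame: the centre of the cell's underside when the cell just touches the free stop jaw and is midway (+-3 mm) between rail and lip. In the frame it is at x = -10, y = 0 mm.
- wedge_home (a point): Fixed point, axes as the frame: about where the wedge's grip point ends with the clamp tight (frame x = 26 to 28, y = -102, z = 63 mm), +-10 mm along y. The wedge enters from the open -y side, along +y on the runway, axes parallel to the frame's, bites near y = -116 mm, then follows the slanted jaw (shifts 0.15 mm toward -x per mm of +y), moving the cell with it.
- cell_grip (a point): Point in the black handle bar of the loose cell, 80 mm above the middle of its underside, z up. Cell: clear, white, brass and black plates, 50 (x) x 72 (y) x 55 mm high, about 0.4 kg, two blue stubs 10 mm tall on top at y = +-29 mm. Bar 16 (x) x 44 (y) mm, from 55 to 97 mm above the underside. The same either way round (half turn). It stands with its x along the frame's x.
- wedge_grip (a point): Grip point of the loose orange wedge, on the axis of its black post (20 x 20 mm, 30 to 78 mm up), 55 mm above its underside, z up. Wedge 145 mm long (y), 32 high, 0.13 kg: round nose 10 mm thick, 133 mm ahead (+y); tail 31 mm thick, 12 mm behind. Flat side, for the cell, at x = -13 mm; the other tapers 0.15 per mm like the slanted jaw. A 15 to 20 N push drives it tight; friction holds it.
- bottle: Amber glass bottle, 62 mm wide, 145 mm tall (bystander); origin at the centre of its underside.
- beaker: Clear glass beaker, 64 mm wide, 85 mm tall (bystander); origin at the centre of its underside.
- jar: Small glass jar with red cap, 42 mm wide, 55 mm tall (bystander), beside the wedge's way in; origin at the centre of its underside.
- meter: Yellow hand-held meter lying flat, 85 (x) x 160 (y) x 36 mm, with a black dial 6 mm proud (bystander); origin at the centre of its underside.

How it is judged:
By the outcome, as a careful person would: the job done as asked, in the order asked, and still so for the second after the job is handed in, with the robot touching nothing.
It also fails if it takes over 72 s, if anything falls off the work surface, if the arm or the gripper's body presses on something with over 40 N, if the wrist force passes 120 N, or if a joint passes its speed limit or range.

## Working session

There is one attempt and no reset: what is moved stays moved. The work goes in short steps, Python scripts to look and compute and a tool call to move; the robot and the scene stay as the last step left them, time stands still between calls to the robot, and variables do not carry over. Pictures are saved under pics/ and viewed, and the job is handed in when it is done.

Besides the shell and the picture viewer there is one more tool, called as name(argument=value, ...) on one line, values as JSON. play_rows: Moves the arm, as the interface text tells. Its arguments: {"type":"object","properties":{"rows":{"type":"array","items":{"type":"array","items":{"type":"array","items":{"type":"number"}}}},"fingers":{"type":"number"}},"required":["rows"]}

```bash
mkdir -p pics; ls
python3 - <<'E'
from workcell import arm, read_camera, camera_params
import cv2
for n in ("scene","top","wrist"):
    print(n,camera_params(n))
print(arm.state())
for n in ("scene","top"):
    cv2.imwrite(f"pics/{n}0.png",read_camera(n))
E
```

```text
pics
scene {'fovy': 50.85959396671271, 'cx': 317.8775087339794, 'cy': 244.89210279368018, 'eye': array([1087.93274875,   27.10238395,  940.19481735]), 'rotation': array([0.41477794, 0.43961854, 1.60870012])}
top {'fovy': 54.89122022500514, 'cx': 314.92773341431484, 'cy': 238.26387339815702, 'eye': array([ 342.18331619,  -26.04964757, 1105.93167446]), 'rotation': array([ 0.18974309, -0.17714157, -1.56359789])}
wrist {'fovy': 64.22159567798627, 'cx': 319.37127633899496, 'cy': 239.20562136768993, 'hand_eye': array([[ 3.86978420e-04,  9.47339391e-01,  3.20231056e-01,
         8.30911794e+01],
       [ 9.99999816e-01, -2.17147222e-04, -5.66048260e-04,
        -5.80190999e-02],
       [-4.66702530e-04,  3.20231216e-01, -9.47339300e-01,
        -1.42923136e+02],
       [ 0.00000000e+00,  0.00000000e+00,  0.00000000e+00,
         1.00000000e+00]])}
{'time_s': 0.0, 'joint_pos': array([-1.46605001e+00,  5.33528110e-02,  1.61430591e+00, -3.56842490e-05,
        1.47600133e+00, -1.19027709e-01]), 'qvel': array([-8.86399707e-04, -7.26581673e-04, -1.43837333e-04,  1.02502779e-03,
       -1.57631564e-03,  3.09657216e-05]), 'joint_torque': array([-4.08384412e-04, -3.93682337e+01, -3.70180070e+01, -9.47489843e-05,
        6.95703246e-03, -3.24923597e-06]), 'eef_pos': array([ 138.60191284, -608.79207336,  230.05841625]), 'tool_rot': array([-3.11989355e+00, -3.50544951e-01,  3.25836620e-05]), 'ft_force': array([ 0.06065699, -0.59210486, -0.53591381]), 'torque': array([-0.05302663, -0.01837716,  0.04400486]), 'finger_gap': 1.002166374733887}
```

View pics/scene0.png

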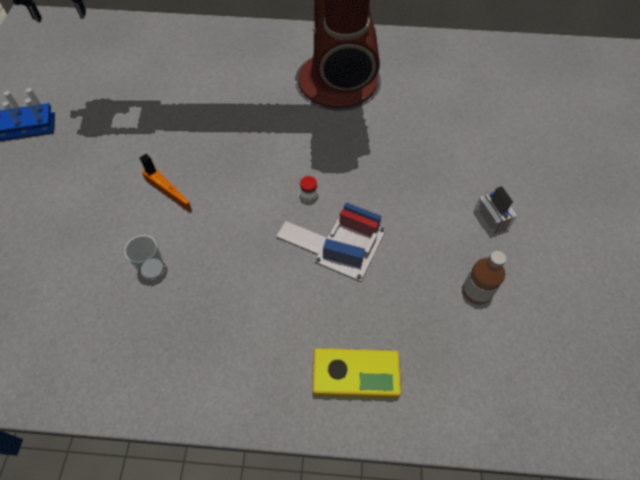

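View pics/top0.png

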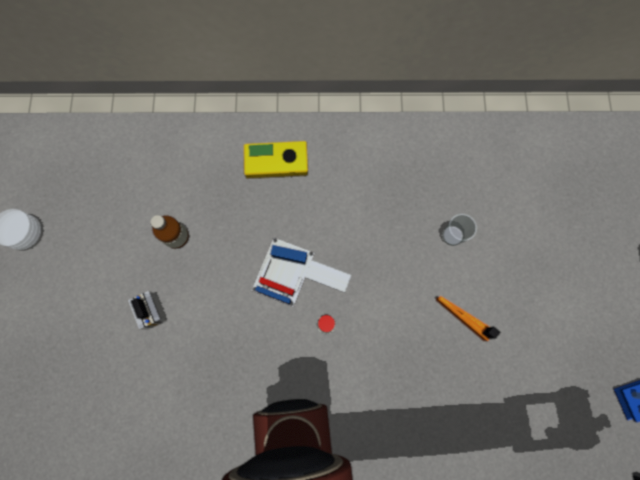

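```bash
cat > h.py <<'E'
import numpy as np, cv2
from scipy.spatial.transform import Rotation as R
from workcell import arm, read_camera, camera_params
def cam(name, st=None):
    p=camera_params(name); f=240/np.tan(np.radians(p['fovy']/2))
    if name=='wrist':
        T=p['hand_eye']; Rt=R.from_rotvec(st['tool_rot']).as_matrix()
        return f,p['cx'],p['cy'],Rt@T[:3,3]+st['eef_pos'],Rt@T[:3,:3]
    return f,p['cx'],p['cy'],np.array(p['eye']),R.from_rotvec(p['rotation']).as_matrix()
def ray(c,u,v,z):
    f,cx,cy,e,M=c
    d=M@np.array([(u-cx)/f,-(v-cy)/f,-1.0]); return e+d*(z-e[2])/d[2]
def proj(c,P):
    f,cx,cy,e,M=c; q=M.T@(np.array(P,float)-e); return np.array([cx+f*q[0]/-q[2],cy-f*q[1]/-q[2]])
def snap(name,fn):
    st=arm.state(); im=read_camera(name); cv2.imwrite(f'pics/{fn}.png',im)
    np.savez(f'pics/{fn}.npz',eef_pos=st['eef_pos'],tool_rot=st['tool_rot']); return cam(name,st),im
def load(name,fn):
    return cam(name,dict(np.load(f'pics/{fn}.npz')) if name=='wrist' else None),cv2.imread(f'pics/{fn}.png')
E
python3 - <<'E'
from h import *
im=cv2.imread('pics/top0.png')
a=cv2.resize(im[220:345,110:360],None,fx=3,fy=3,interpolation=cv2.INTER_CUBIC)
cv2.imwrite('pics/topz.png',a)
c=cam('top')
for n,u,v,z in [('jar',327,323,55),('celltop',140,309,97),('wedgepost',492,333,78),('wedgenose',438,298,32),('bottle',157,222,145),('beaker',463,224,85),('meter',276,160,36),('runway end',349,281,8),('blue jaw',289,255,53),('red',277,286,53)]:
    print(n,ray(c,u,v,z).round(0))
c=cam('scene')
for n,u,v,z in [('celltop',501,199,97),('wedgepost',148,163,78),('nose',190,208,16),('jar',308,184,55),('bottle',497,258,145),('blue',346,245,53),('red',360,217,53)]:
    print(n,ray(c,u,v,z).round(0))
E
```

```text
jar [397. -45.  55.]
celltop [425. 362.  97.]
wedgepost [ 375. -403.   78.]
wedgenose [ 455. -302.   32.]
bottle [608. 323. 145.]
beaker [ 618. -356.   85.]
meter [797.  79.  36.]
runway end [498. -99.   8.]
blue jaw [553.  43.  53.]
red [481.  69.  53.]
celltop [443. 360.  97.]
wedgepost [ 395. -398.   78.]
nose [ 465. -303.   16.]
jar [406. -44.  55.]
bottle [614. 319. 145.]
blue [554.  47.  53.]
red [482.  73.  53.]
```

View pics/topz.png

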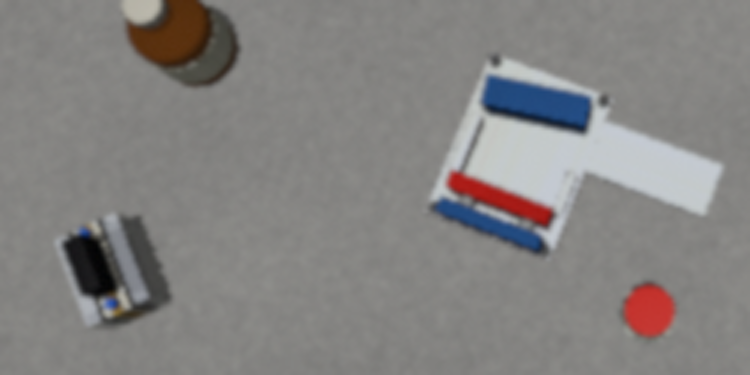

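play_rows(rows=[[[1,0.9,0.2,0],[1,0.9,0.2,0],[1,0.9,0.2,0],[1,0.9,0.2,0],[1,0.9,0.2,0]]])

```text
time_s: 0.72
eef_pos: [264.3, -495.8, 255.8]
tool_rot: [-3.121, -0.351, 0.0]
ft_force: [0.4, -1.1, 0.8]
finger_gap: 0.999
```

play_rows(rows=[[[1,0.9,0,0],[1,0.9,0,0],[1,0.9,0,0],[1,0.9,0,0],[0,0,0,0]]])

```text
time_s: 1.35
eef_pos: [364.7, -405.4, 255.8]
tool_rot: [-3.121, -0.356, 0.001]
ft_force: [0.4, 0.0, 0.1]
finger_gap: 1.004
```

Run:
```python
from h import *
c,im=snap('wrist','w1'); print(arm.state()['joint_pos'],arm.state()['qvel'])
```

```text
[-9.76534984e-01 -1.50900533e-01  1.76870838e+00 -4.14379991e-04
  1.52452907e+00  3.68704470e-01] [-0.03046174  0.00354577 -0.00571454 -0.0044743  -0.00095859 -0.00269978]
```

View pics/w1.png

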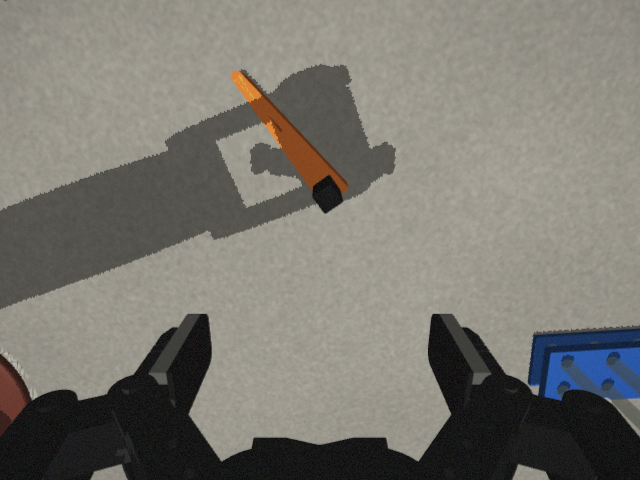

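Run:
```python
from h import *
c,im=load('wrist','w1')
a=cv2.resize(im[55:225,220:360],None,fx=4,fy=4,interpolation=cv2.INTER_CUBIC); cv2.imwrite('pics/w1z.png',a[:600])
cv2.imwrite('pics/w1z.png',cv2.resize(im[165:220,295:360],None,fx=10,fy=10,interpolation=cv2.INTER_CUBIC))
hsv=cv2.cvtColor(im,cv2.COLOR_BGR2HSV)
m=((hsv[...,0]<22)&(hsv[...,1]>150)&(hsv[...,2]>60)).astype(np.uint8); m[:, :200]=0;m[250:]=0
cs=max(cv2.findContours(m,0,2)[0],key=cv2.contourArea)
print(cv2.approxPolyDP(cs,3,True)[:,0].tolist())
# top-surface in lit/dark: brightness
```

```text
[[233, 72], [233, 81], [311, 189], [329, 174], [344, 191], [346, 182], [245, 75]]
```

View pics/w1z.png

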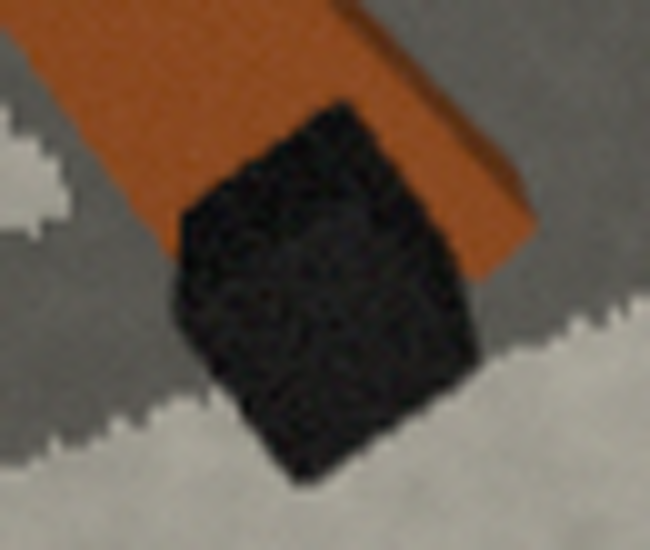

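Run:
```python
from h import *
c,im=load('wrist','w1')
q=lambda x,y:(295+x/10-.45,165+y/10-.45)
C=[ray(c,*q(*p),78) for p in [(178,310),(300,485),(478,352)]]
for a in C: print(a.round(1))
print('len',np.linalg.norm(C[1]-C[0]),np.linalg.norm(C[2]-C[1]))
ctr=(C[0]+C[2])/2; print('post',ctr)
for a,b in [(C[1],C[0]),(C[1],C[2])]: print(np.degrees(np.arctan2(*(b-a)[1::-1])))
# flat edge
e=[ray(c,u,v,32) for u,v in [(234,83),(310,188)]]
d=e[0]-e[1]; th=np.arctan2(d[1],d[0]); print('flat edge yaw',np.degrees(th),e)
n=np.array([np.sin(th),-np.cos(th)])  # wedge +x (right of heading)
print('flat offset',(e[1][:2]-ctr[:2])@n,(e[0][:2]-ctr[:2])@n,'nose ahead',(ray(c,234,72,32)[:2]-ctr[:2])@np.array([np.cos(th),np.sin(th)]))
Rm=R.from_rotvec(np.load('pics/w1.npz')['tool_rot']).as_matrix(); print(np.degrees(np.arctan2(Rm[1,1],Rm[0,1])))
```

```text
[ 376.9 -396.4   78. ]
[ 364.3 -410.1   78. ]
[ 379.1 -422.2   78. ]
len 18.608069090435492 19.18338562608007
post [ 378.01726659 -409.33110089   78.        ]
47.24215200495739
-39.24766918820234
flat edge yaw 48.35722009939129 [array([ 450.58036036, -307.58273132,   32.        ]), array([ 373.77194468, -393.96413857,   32.        ])]
flat offset -13.383644536351325 -13.383644536351314 nose ahead 131.22100380047442
-76.99739935963012
```

play_rows(rows=[[[0.25,1,0,0],[0.25,1,0,0],[0.25,1,0,0],[0.25,1,0,0],[0.25,1,0,0]]])

```text
time_s: 2.02
eef_pos: [394.6, -280.7, 256.2]
tool_rot: [-3.122, -0.349, 0.0]
ft_force: [-0.6, 0.0, 0.0]
finger_gap: 1.001
```

play_rows(rows=[[[0.25,1,0,0],[0.25,1,0,0],[0.25,1,0,0],[0.25,1,0,0],[0.25,1,0,0]]])

```text
time_s: 2.65
eef_pos: [425.7, -155.8, 256.2]
tool_rot: [-3.122, -0.349, 0.0]
ft_force: [-0.8, 0.2, 0.0]
finger_gap: 1.002
```

play_rows(rows=[[[0.25,1,0,0],[0.25,1,0,0],[0.25,1,0,0],[0.25,1,0,0],[0,0,0,0]]])

```text
time_s: 3.28
eef_pos: [450.8, -55.8, 256.1]
tool_rot: [-3.121, -0.354, 0.0]
ft_force: [1.0, -0.3, -0.2]
finger_gap: 0.997
```

Run:
```python
from h import *
c,im=snap('wrist','w2'); print(arm.state()['joint_pos'],arm.state()['eef_pos'])
```

```text
[-2.88728949e-01 -3.88283935e-01  1.96121464e+00 -3.94227399e-04
  1.56890922e+00  1.05737190e+00] [450.73368964 -56.59193564 256.15733201]
```

View pics/w2.png

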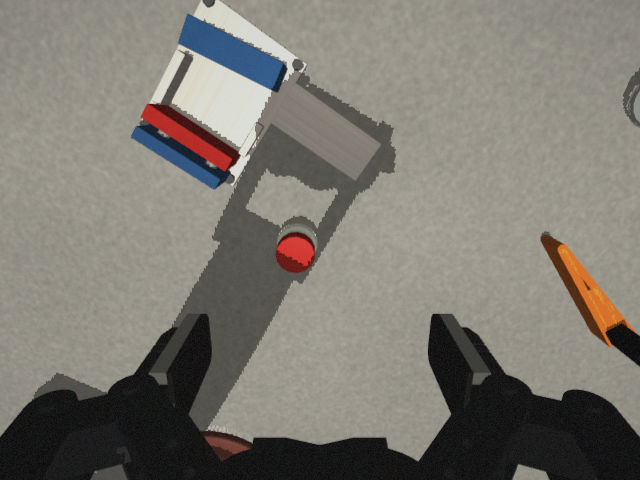

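play_rows(rows=[[[0.4,1,0,0],[0.4,1,0,0],[0.4,1,0,0],[0.4,0.6,0,0],[0,0,0,0]]])

```text
time_s: 3.95
eef_pos: [491.4, 33.0, 256.1]
tool_rot: [3.121, 0.352, -0.001]
ft_force: [0.2, -0.2, -0.9]
finger_gap: 1.002
```

Run:
```python
from h import *
c,im=snap('wrist','w3'); print(arm.state()['joint_pos'],arm.state()['eef_pos'])
```

```text
[-8.47175775e-02 -2.86218504e-01  1.88280930e+00 -6.30518121e-04
  1.54557259e+00  1.26232041e+00] [491.20345287  32.57685227 256.15497531]
```

View pics/w3.png

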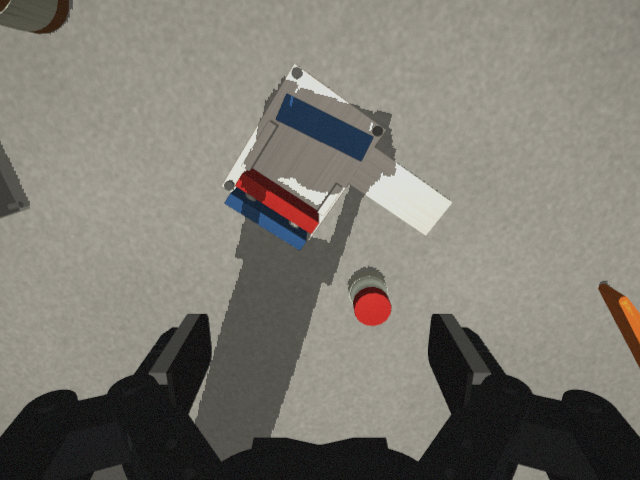

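Run:
```python
from h import *
c,im=load('wrist','w3')
z=cv2.resize(im[60:255,215:460],None,fx=3.2,fy=3.2,interpolation=cv2.INTER_CUBIC)
z=np.clip(z.astype(float)*1.5,0,255).astype(np.uint8)
for k in range(220,460,20): cv2.line(z,(int((k-215)*3.2),0),(int((k-215)*3.2),8),(0,255,0),1); cv2.putText(z,str(k),(int((k-215)*3.2),20),0,.35,(0,0,255))
for k in range(60,255,20): cv2.line(z,(0,int((k-60)*3.2)),(8,int((k-60)*3.2)),(0,255,0),1); cv2.putText(z,str(k),(10,int((k-60)*3.2)+4),0,.35,(0,0,255))
cv2.imwrite('pics/w3z.png',z[:600])
```

```text
(no output)
```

View pics/w3z.png

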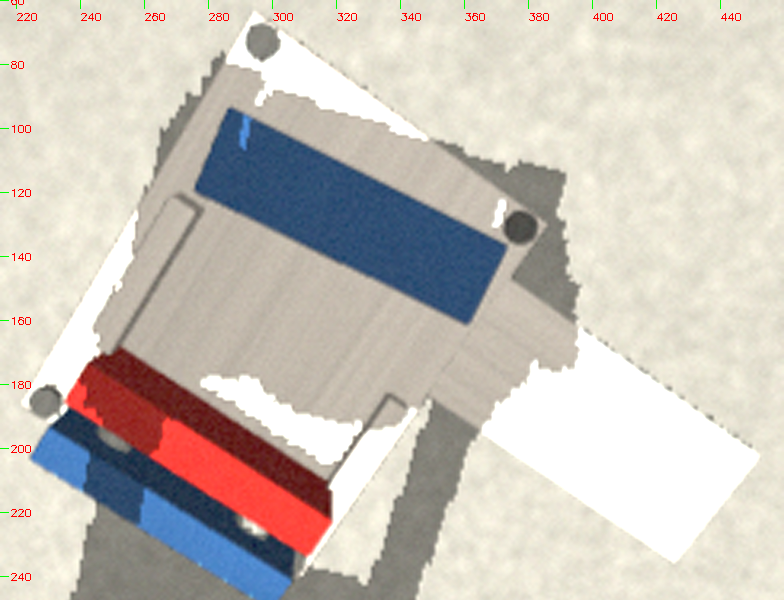

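```bash
cat > fit.py <<'E'
from h import *
def rigid(L,W):
    L=np.array(L,float);W=np.array(W,float);l=L.mean(0);w=W.mean(0)
    A=L-l;B=W-w; th=np.arctan2((A[:,0]*B[:,1]-A[:,1]*B[:,0]).sum(),(A*B).sum())
    Rm=np.array([[np.cos(th),-np.sin(th)],[np.sin(th),np.cos(th)]]); t=w-Rm@l
    return th,t,(W-(L@Rm.T+t))@Rm   # residuals in local axes
E
python3 - <<'E'
from fit import *
c,im=load('wrist','w3')
pts=[((255,12),8,(70,54)),((547,222),8,(70,-54)),((22,403),8,(-70,54)),((760,452),8,(50,-152)),((677,563),8,(6,-152)),
((195,188),53,(20.5,42)),((470,324),53,(33.1,-42)),((87,358),53,(-35,42)),((331,520),53,(-35,-42)),((67,402),53,(-49,42)),((307,556),53,(-49,-42))]
W=[ray(c,215+x/3.2-.35,60+y/3.2-.35,z)[:2] for (x,y),z,_ in pts]; L=[p[2] for p in pts]
for s in (slice(0,5),slice(5,11),slice(0,11)):
    th,t,r=rigid(L[s],W[s]); print(np.degrees(th).round(2),t.round(1)); print(r.round(1).tolist())
E
```

```text
-20.85 [522.9  57. ]
[[-0.5, 0.5], [-0.4, 2.1], [0.9, 1.0], [0.4, -1.1], [-0.4, -2.6]]
-21.35 [522.7  55.6]
[[0.3, -0.6], [0.2, 0.6], [-0.0, 0.2], [-0.6, 0.8], [0.0, -1.4], [0.2, 0.4]]
-20.89 [522.8  56.3]
[[-0.7, 1.2], [-0.6, 2.9], [0.6, 1.7], [0.3, -0.4], [-0.6, -1.9], [0.8, -1.5], [0.0, -0.3], [0.5, -0.2], [-0.8, 0.3], [0.5, -1.7], [-0.0, 0.1]]
```

play_rows(rows=[[[-0.25,1,0,0],[-0.25,1,0,0],[-0.25,1,0,0],[-0.25,1,0,0],[-0.25,1,0,0]]])

```text
time_s: 4.62
eef_pos: [459.7, 157.7, 256.3]
tool_rot: [3.122, 0.348, 0.0]
ft_force: [-0.7, 0.8, -0.5]
finger_gap: 0.997
```

play_rows(rows=[[[-0.25,1,0,0],[-0.25,1,0,0],[-0.25,1,0,0],[-0.25,1,0,0],[-0.25,1,0,0]]])

```text
time_s: 5.25
eef_pos: [428.8, 282.7, 256.3]
tool_rot: [3.122, 0.348, 0.0]
ft_force: [0.0, 0.9, -0.5]
finger_gap: 1.002
```

play_rows(rows=[[[-0.25,1,0,0],[-0.25,1,0,0],[0,0,0,0]]])

```text
time_s: 5.62
eef_pos: [416.2, 333.1, 256.2]
tool_rot: [3.121, 0.352, -0.0]
ft_force: [-0.4, 0.7, -0.9]
finger_gap: 1.005
```

Run:
```python
from h import *
c,im=snap('wrist','w4'); print(arm.state()['joint_pos'],arm.state()['eef_pos'])
```

```text
[ 5.34387580e-01 -1.82725127e-01  1.79610366e+00 -8.02580488e-04
  1.52864502e+00  1.88135741e+00] [416.42710243 332.41283565 256.22519093]
```

View pics/w4.png

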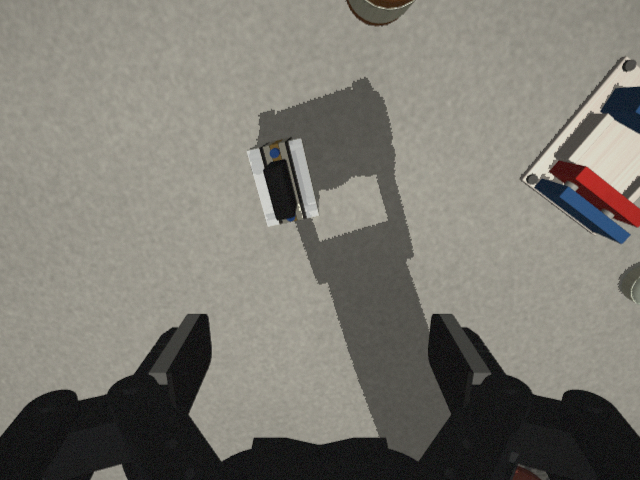

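Run:
```python
from h import *
c,im=load('wrist','w4')
z=cv2.resize(im[130:235,235:335],None,fx=5.7,fy=5.7,interpolation=cv2.INTER_CUBIC)
z=np.clip(z.astype(float)*1.7+20,0,255).astype(np.uint8)
cv2.imwrite('pics/w4z.png',z[:600])
```

```text
(no output)
```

View pics/w4z.png

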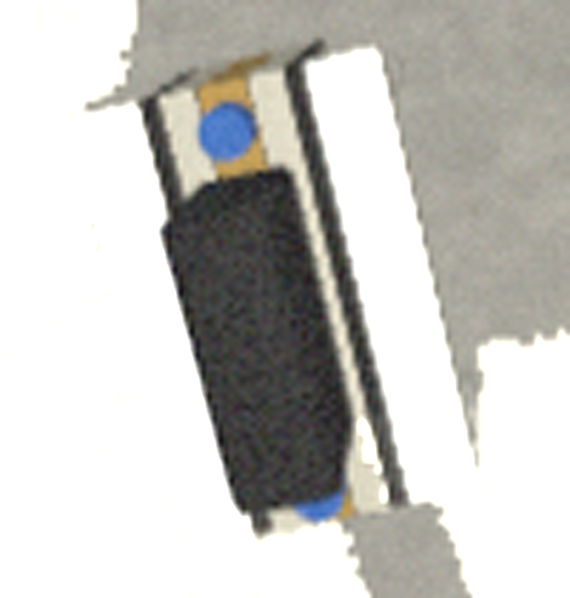

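Run:
```python
from h import *
c,im=load('wrist','w4')
W=lambda x,y,z: ray(c,235+x/5.7-.4,130+y/5.7-.4,z)[:2]
P=lambda p:(p-0).round(1)
ang=lambda d:np.degrees(np.arctan2(d[1],d[0]))
lt,lb,rb=W(165,228,97),W(240,512,97),W(350,485,97)
print('bar len',np.linalg.norm(lt-lb),'w',np.linalg.norm(rb-lb),'yaw',ang(lt-lb),'ctr',(lt+rb)/2)
print('line yaw',ang(W(295,65,55)-W(397,505,55)),'right edge',ang(W(382,45,55)-W(470,455,55)))
s=W(227,131,65);y=W(295,65,55)-W(397,505,55);y/=np.linalg.norm(y);print('stub->ctr',s-29*y, 'stub-ctr len',np.linalg.norm(s-(lt+rb)/2))
# left edge from raw thresholds
g=im[...,0].astype(int)
for r in (160,180,200,215): print(r,g[r,240:270].tolist())
```

```text
bar len 41.56927079944487 w 16.391091773112233 yaw 25.240230891767297 ctr [429.04638878 368.07754942]
line yaw 24.815085779826134 right edge 24.58109190294422
stub->ctr [428.53600732 369.00652041] stub-ctr len 28.945944329893397
160 [144, 145, 144, 148, 149, 147, 145, 145, 154, 192, 176, 176, 179, 175, 180, 178, 177, 176, 176, 177, 176, 171, 106, 25, 15, 37, 77, 104, 106, 104]
180 [148, 148, 149, 150, 153, 149, 146, 148, 142, 141, 142, 142, 139, 143, 149, 198, 199, 201, 200, 199, 203, 199, 200, 196, 195, 136, 22, 11, 29, 29]
200 [149, 151, 152, 151, 149, 150, 147, 145, 144, 146, 146, 145, 143, 139, 139, 137, 136, 139, 141, 150, 184, 200, 202, 200, 203, 201, 201, 201, 201, 200]
215 [147, 147, 147, 147, 149, 150, 146, 147, 147, 143, 146, 143, 149, 148, 147, 147, 142, 144, 147, 147, 147, 146, 144, 145, 162, 197, 178, 180, 178, 180]
```

play_rows(rows=[[[0.25,0.72,-1,1],[0.25,0.72,-1,1],[0,0,-1,0],[0,0,-1,0],[0,0,0,0]]], fingers=1)

```text
time_s: 6.3
eef_pos: [427.9, 366.9, 153.8]
tool_rot: [3.066, 0.672, -0.008]
ft_force: [-0.2, 0.6, -0.1]
finger_gap: 0.999
```

Run:
```python
from h import *
c,im=snap('wrist','w5'); s=arm.state(); print(s['joint_pos'],s['eef_pos'],s['tool_rot'])
Rm=R.from_rotvec(s['tool_rot']).as_matrix(); print(np.degrees(np.arctan2(Rm[1,1],Rm[0,1])))
```

```text
[ 5.77327537e-01 -3.00101767e-02  1.82519741e+00 -3.76035868e-04
  1.34832337e+00  1.71641247e+00] [428.7833896  367.7202423  155.69733205] [ 3.06766054e+00  6.72785649e-01 -2.61346707e-03]
-65.2599514917398
```

View pics/w5.png

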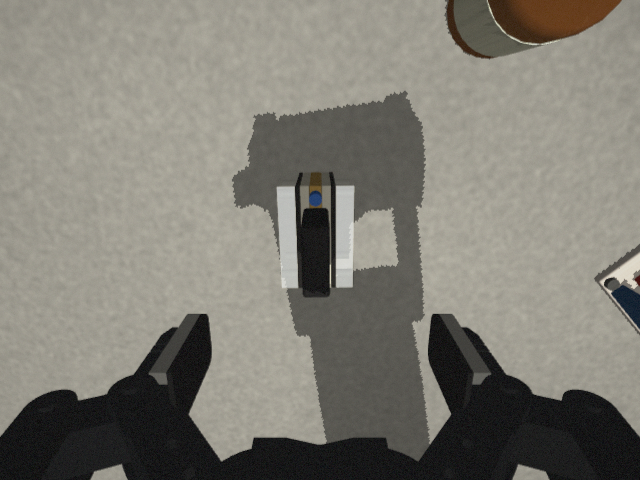

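play_rows(rows=[[[-0.03,0.07,-1,0],[0,0,-1,0],[0,0,-1,0],[0,0,-0.8,0],[0,0,0,0]]])

```text
time_s: 6.98
eef_pos: [427.5, 370.1, 60.4]
tool_rot: [3.067, 0.674, -0.003]
ft_force: [0.0, 0.0, 0.3]
finger_gap: 1.002
```

play_rows(rows=[[[0,0,0,0],[0,0,0,0],[0,0,0,0],[0,0,0,0]]], fingers=-1)

```text
time_s: 7.48
eef_pos: [428.3, 371.0, 61.8]
tool_rot: [-3.068, -0.675, -0.001]
ft_force: [0.8, 0.2, 4.6]
finger_gap: 0.179
```

play_rows(rows=[[[0,0,0.6,0],[0,0,1,0],[0,0,1,0],[0,0,1,0],[0,0,0.8,0]]])

```text
time_s: 8.1
eef_pos: [427.6, 370.7, 172.2]
tool_rot: [3.068, 0.675, -0.001]
ft_force: [-0.1, -0.6, -5.5]
finger_gap: 0.176
```

play_rows(rows=[[[0.26,-1,0,1],[0.26,-1,0,1],[0.26,-1,0,1],[0.26,-1,0,1],[0.26,-1,0,1]]])

```text
time_s: 8.72
eef_pos: [460.0, 244.9, 171.0]
tool_rot: [-2.786, -1.451, 0.002]
ft_force: [-0.3, -0.2, -5.6]
finger_gap: 0.182
```

play_rows(rows=[[[0.26,-1,0,1],[0.26,-1,0,1],[0.26,-1,0,0.35],[0,0,0,0],[0,0,0,0]]])

```text
time_s: 9.35
eef_pos: [479.5, 171.1, 171.1]
tool_rot: [-2.59, -1.777, 0.001]
ft_force: [-0.8, 0.1, -5.1]
finger_gap: 0.181
```

Run:
```python
from h import *
c,im=snap('wrist','w6'); s=arm.state(); print(s['joint_pos'],s['eef_pos'],s['ft_force'])
Rm=R.from_rotvec(s['tool_rot']).as_matrix(); print(np.degrees(np.arctan2(Rm[1,1],Rm[0,1])))
```

```text
[ 1.96567370e-01 -1.83542852e-01  1.93990289e+00  4.33750305e-04
  1.38584189e+00  5.64173170e-01] [479.56228309 171.27791859 171.15396666] [ 0.23048891 -0.1137859  -5.53275881]
-21.066837955152824
```

View pics/w6.png

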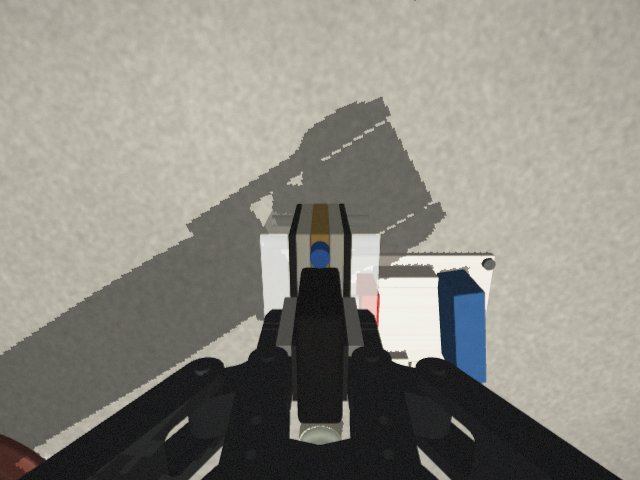

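Run:
```python
from h import *
c,im=load('wrist','w6')
z=cv2.resize(im[195:325,250:390],None,fx=4.5,fy=4.5,interpolation=cv2.INTER_CUBIC)
cv2.imwrite('pics/w6z.png',z[:600])
d=np.load('pics/w6.npz');Rm=R.from_rotvec(d['tool_rot']).as_matrix();zt=d['eef_pos'][2]
T=lambda u,v,z: Rm.T@(ray(c,u,v,z)-d['eef_pos'])
print('stub',T(320,247,zt+3.5)); 
for p in [(261,235),(379,235)]: print('corner',T(*p,zt-6.5))
```

```text
stub [32.51193081  0.72100205 -3.49991107]
corner [ 34.12855749 -23.50588779   6.52341217]
corner [34.148562   24.99298073  6.47680999]
```

View pics/w6z.png

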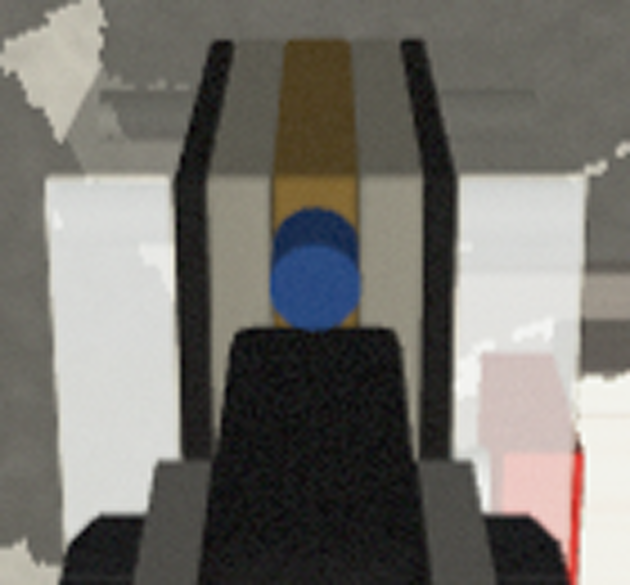

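play_rows(rows=[[[0.28,-0.89,0,0],[0.28,-0.89,0,0],[0.29,-0.89,0,0],[0.29,-0.88,0,0],[0.29,-0.88,0,0]]])

```text
time_s: 10.02
eef_pos: [515.7, 60.3, 171.2]
tool_rot: [-2.589, -1.779, 0.0]
ft_force: [0.7, -1.0, -4.8]
finger_gap: 0.18
```

play_rows(rows=[[[0,0,-0.7,0],[0,0,-0.7,0],[0,0,0,0]]])

```text
time_s: 10.4
eef_pos: [513.1, 61.1, 132.8]
tool_rot: [-2.586, -1.777, 0.008]
ft_force: [0.3, 0.1, -5.5]
finger_gap: 0.18
```

Run:
```python
from h import *
s=arm.state(); print(s['joint_pos'],s['eef_pos'],s['ft_force'])
c,im=snap('wrist','w7')
im=read_camera('scene'); cv2.imwrite('pics/s7.png',cv2.resize(im[130:300,250:450],None,fx=4,fy=3.5,interpolation=cv2.INTER_CUBIC)[:600])
```

```text
[-2.57869277e-02 -1.21594382e-01  1.95174693e+00  3.21892122e-04
  1.31803754e+00  3.40812101e-01] [513.14026179  61.0765716  132.84448039] [ 0.30485457  0.05801562 -5.5040072 ]
```

View pics/w7.png

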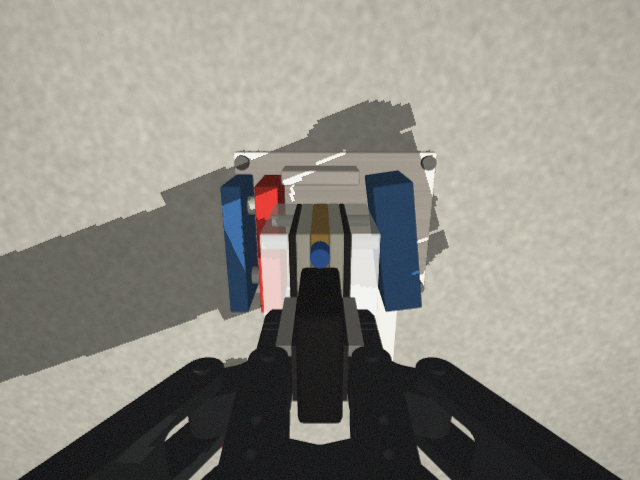

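View pics/s7.png

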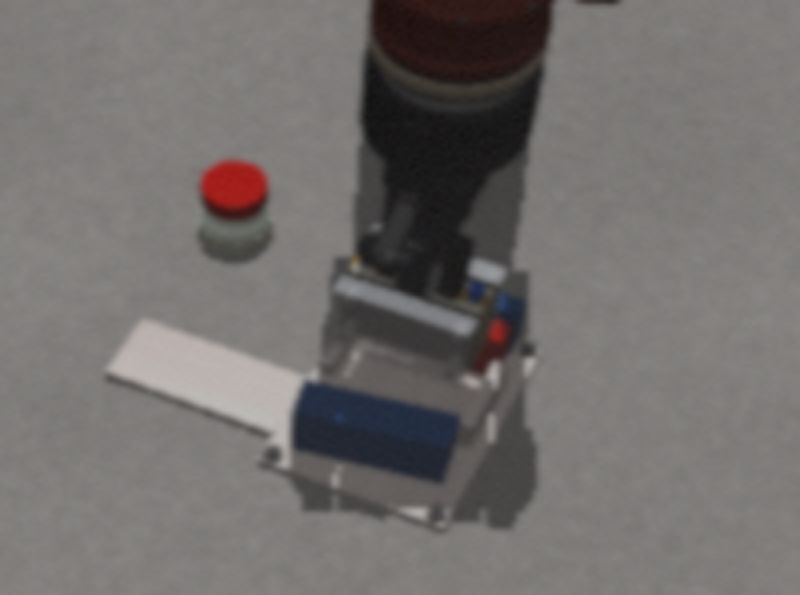

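Run:
```python
from h import *
c,im=load('wrist','w7')
z=cv2.resize(im[145:320,215:440],None,fx=3.4,fy=3.4,interpolation=cv2.INTER_CUBIC)
z=np.clip(z.astype(float)*1.5,0,255).astype(np.uint8)
cv2.imwrite('pics/w7z.png',z[:600])
```

```text
(no output)
```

View pics/w7z.png

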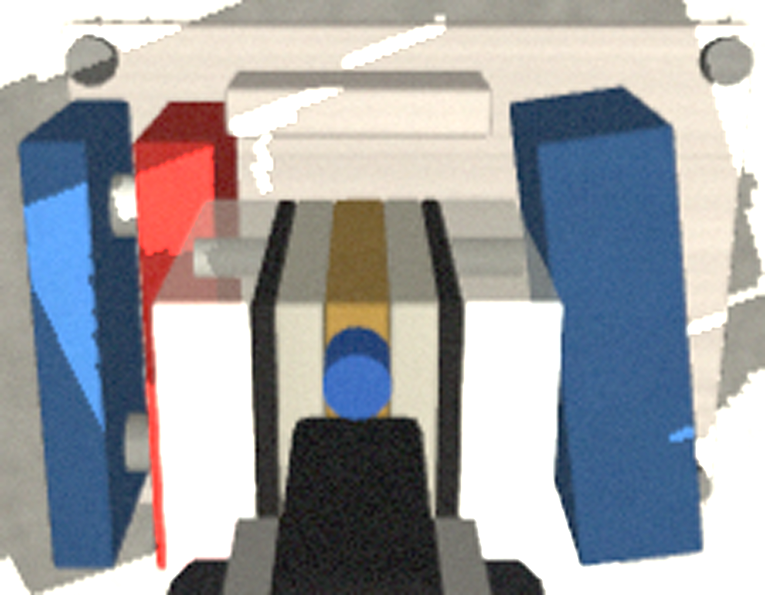

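Run:
```python
from fit import *
c,im=load('wrist','w7'); d=np.load('pics/w7.npz');Rm=R.from_rotvec(d['tool_rot']).as_matrix();zt=d['eef_pos'][2]
pts=[((213,147),53,(-35,42)),((137,152),53,(-49,42)),((540,142),53,(20.5,42)),((582,563),53,(33.1,-42)),((490,135),33,(15,39)),((488,88),33,(15,48)),((230,135),33,(-35,39))]
W=[ray(c,215+x/3.4-.35,145+y/3.4-.35,z)[:2] for (x,y),z,_ in pts]; L=[p[2] for p in pts]
th,t,r=rigid(L,W); print(np.degrees(th),t); print(r.round(1).tolist())
# cell: far top edge corners and stub
fr=lambda P:np.array([[np.cos(th),np.sin(th)],[-np.sin(th),np.cos(th)]])@(P-t)
for n,x,y,z,e in [('edgeL',153,303,zt-6.5,'-25,36'),('edgeR',562,303,zt-6.5,'25,36'),('stub',357,387,zt+3.5,'0,29')]:
    print(n,fr(ray(c,215+x/3.4-.35,145+y/3.4-.35,z)[:2]).round(1),e)
print('tcp',fr(d['eef_pos'][:2]),zt, d['tool_rot'])
```

```text
-20.103106299765688 [522.81867316  55.48188508]
[[-0.1, -0.5], [0.7, -1.2], [0.9, -0.5], [-1.1, 1.4], [-0.3, 0.1], [-0.9, -0.1], [0.8, 0.8]]
edgeL [-34.5  36.9] -25,36
edgeR [14.8 36.3] 25,36
stub [-10.   29.7] 0,29
tcp [-11.01171325   1.92726106] 132.84448039216807 [-2.58580196 -1.77686521  0.00808869]
```

play_rows(rows=[[[0,0,0,0],[0,0,0,0]]])

```text
time_s: 10.75
eef_pos: [516.2, 60.3, 137.1]
tool_rot: [2.589, 1.778, 0.002]
ft_force: [-0.7, -0.2, -5.1]
finger_gap: 0.18
```

play_rows(rows=[[[-0.05,-0.01,-0.5,0],[0,0,-0.5,0],[0,0,-0.5,0],[0,0,-0.5,0],[0,0,-0.4,0]]])

```text
time_s: 11.38
eef_pos: [514.1, 59.8, 75.0]
tool_rot: [-2.59, -1.777, 0.001]
ft_force: [0.4, 0.4, -5.2]
finger_gap: 0.179
```

play_rows(rows=[[[0,0,0,0],[0,0,0,0]]])

```text
time_s: 11.62
eef_pos: [514.9, 59.9, 76.7]
tool_rot: [2.59, 1.778, 0.001]
ft_force: [0.2, 0.8, -4.1]
finger_gap: 0.173
```

play_rows(rows=[[[0,0,-0.15,0],[0,0,-0.1,0],[0,0,-0.05,0],[0,0,0,0]]])

```text
time_s: 12.12
eef_pos: [514.9, 59.8, 69.8]
tool_rot: [2.59, 1.778, 0.001]
ft_force: [-2.7, -0.1, 1.0]
finger_gap: 0.181
```

Run:
```python
from h import *
s=arm.state(); print(s['eef_pos'],s['ft_force'])
c,im=snap('wrist','w8')
```

```text
[514.87349207  59.83115019  69.75222131] [-2.66122946 -0.11426754  1.01903767]
```

View pics/w8.png

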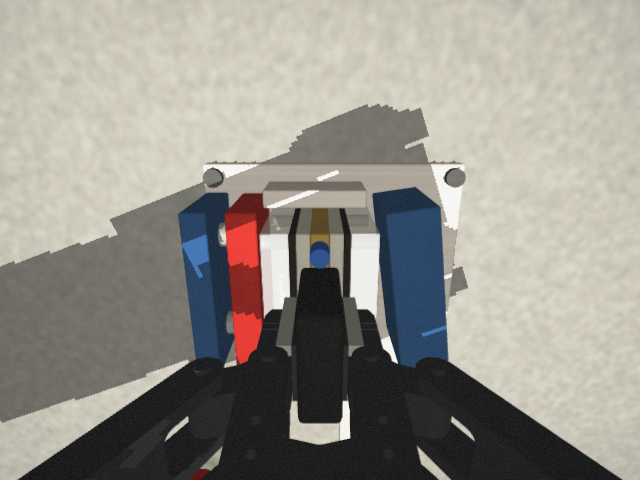

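Run:
```python
from fit import *
c,im=load('wrist','w8')
z=cv2.resize(im[155:370,175:470],None,fx=2.7,fy=2.7,interpolation=cv2.INTER_CUBIC)
z=np.clip(z.astype(float)*1.5,0,255).astype(np.uint8)
cv2.imwrite('pics/w8z.png',z[:600])
```

View pics/w8z.png

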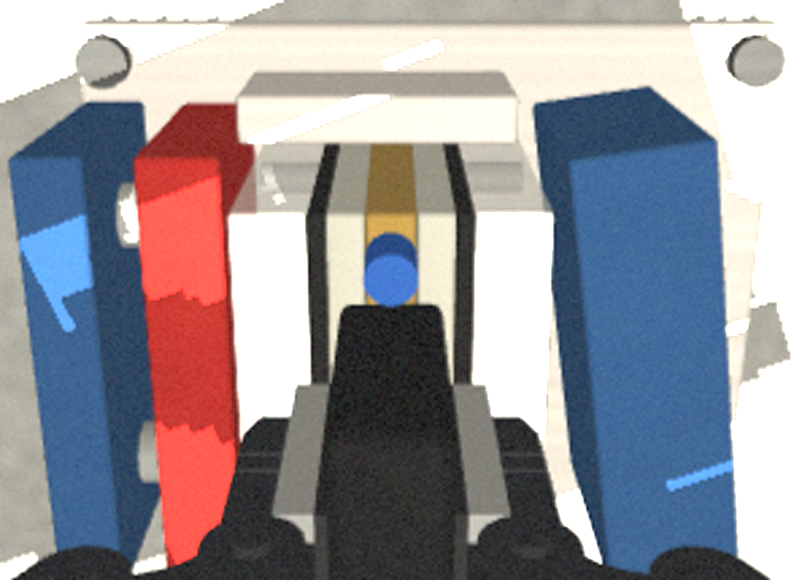

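Run:
```python
from fit import *
c,im=load('wrist','w8'); d=np.load('pics/w8.npz');zt=d['eef_pos'][2]
W=lambda x,y,z: ray(c,175+x/2.7-.35,155+y/2.7-.35,z)[:2]
pts=[((220,160),53,(-35,42)),((135,160),53,(-49,42)),((572,160),53,(20.5,42)),((515,142),33,(15,39)),((515,95),33,(15,48)),((238,142),33,(-35,39)),((238,95),33,(-35,48))]
th,t,r=rigid([p[2] for p in pts],[W(*p[0],p[1]) for p in pts]); print(np.degrees(th),t); print(r.round(1).tolist())
for th,t in ((th,t),(np.radians(-20.9),np.array([522.8,56.]))):
  fr=lambda P:np.array([[np.cos(th),np.sin(th)],[-np.sin(th),np.cos(th)]])@(P-t)
  for n,x,y,z,e in [('edgeL',228,212,63,'-25,36'),('edgeR',553,212,63,'25,36'),('stub',390,280,73,'0,29')]:
    print(n,fr(W(x,y,z)).round(1),e)
```

```text
-20.910354784466048 [522.28023513  55.71344494]
[[-0.0, -0.4], [0.4, -0.3], [0.7, -0.5], [-0.5, 0.5], [-0.9, -0.0], [-0.0, 0.6], [0.4, 0.1]]
edgeL [-32.6  36.1] -25,36
edgeR [16.9 36. ] 25,36
stub [-7.9 28.9] 0,29
edgeL [-32.9  35.7] -25,36
edgeR [16.5 35.5] 25,36
stub [-8.3 28.4] 0,29
```

play_rows(rows=[[[-0.03,0.01,0,0],[-0.03,0.01,0,0],[0,0,0,0]]])

```text
time_s: 12.55
eef_pos: [514.4, 60.0, 69.9]
tool_rot: [2.588, 1.776, 0.004]
ft_force: [2.7, -1.8, 2.6]
finger_gap: 0.182
```

play_rows(rows=[[[0,0,0,0],[0,0,0,0],[0,0,0,0],[0,0,0,0],[0,0,0,0]]], fingers=1)

```text
time_s: 13.18
eef_pos: [512.9, 60.4, 68.7]
tool_rot: [-2.59, -1.778, 0.0]
ft_force: [-1.2, -0.1, -0.6]
finger_gap: 1.002
```

play_rows(rows=[[[0,0,0.4,0],[0,0,1,0],[0,0,1,0],[0,0,1,0],[0,0,1,0]]])

```text
time_s: 13.8
eef_pos: [513.1, 60.4, 180.6]
tool_rot: [2.59, 1.777, 0.001]
ft_force: [0.3, 1.5, 0.5]
finger_gap: 0.998
```

Run:
```python
from h import *
s=arm.state(); print(s['eef_pos'],s['ft_force'],s['joint_pos'])
c,im=snap('wrist','w9')
```

```text
[513.10172496  60.36353957 180.57074918] [0.27250885 1.50687009 0.53123627] [-2.70287065e-02 -1.73991623e-01  1.91544913e+00  3.00630832e-05
  1.39901691e+00  3.40830291e-01]
```

View pics/w9.png

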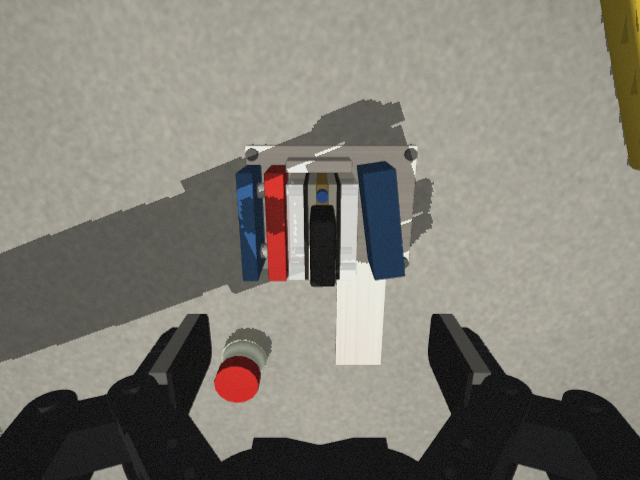

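play_rows(rows=[[[-0.3,-1,0.2,-0.7],[-0.3,-1,0.2,-0.7],[-0.3,-1,0.2,-0.7],[-0.3,-1,0.2,-0.7],[-0.3,-1,0.2,-0.65]]])

```text
time_s: 14.48
eef_pos: [475.2, -65.4, 204.0]
tool_rot: [2.869, 1.28, 0.001]
ft_force: [0.6, 0.2, -0.0]
finger_gap: 1.0
```

play_rows(rows=[[[-0.3,-1,0,0],[-0.3,-1,0,0],[-0.3,-1,0,0],[-0.3,-1,0,0],[-0.3,-1,0,0]]])

```text
time_s: 15.1
eef_pos: [437.6, -190.4, 203.9]
tool_rot: [2.867, 1.283, 0.0]
ft_force: [0.2, -0.9, 0.7]
finger_gap: 1.003
```

play_rows(rows=[[[-0.3,-1,0,0],[-0.3,-1,0,0],[-0.3,-1,0,0],[-0.3,-1,0,0],[-0.3,-1,0,0]]])

```text
time_s: 15.72
eef_pos: [400.1, -315.5, 203.9]
tool_rot: [2.867, 1.283, 0.0]
ft_force: [0.4, 0.3, -0.0]
finger_gap: 1.002
```

play_rows(rows=[[[-0.3,-1,-0.2,0],[-0.3,-1,-0.4,0],[-0.3,-1,-0.4,0],[0,0,0,0],[0,0,0,0]]])

```text
time_s: 16.35
eef_pos: [378.1, -389.2, 179.0]
tool_rot: [-2.867, -1.283, -0.001]
ft_force: [0.0, -0.8, 0.5]
finger_gap: 1.002
```

Run:
```python
from h import *
c,im=snap('wrist','w10'); s=arm.state(); print(s['eef_pos'],s['ft_force'],s['joint_pos'],s['tool_rot'])
cv2.imwrite('pics/w10z.png',cv2.resize(im[20:320,180:440],None,fx=2,fy=2,interpolation=cv2.INTER_CUBIC)[:600])
```

```text
[ 378.34398736 -389.13149074  179.23011991] [0.00555441 0.1116214  0.70952045] [-9.36754289e-01 -1.06769019e-01  1.85739011e+00  3.09311286e-04
  1.39052764e+00 -2.08255276e-01] [2.86677836e+00 1.28408086e+00 6.14482441e-04]
```

View pics/w10.png

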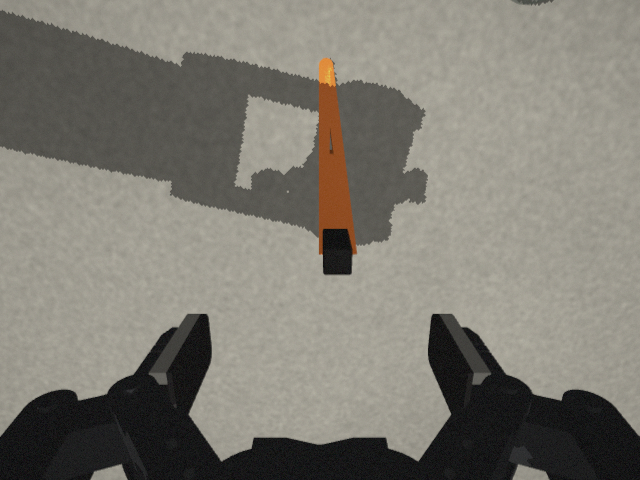

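Run:
```python
from fit import *
c,im=load('wrist','w10'); d=np.load('pics/w10.npz'); Rm=R.from_rotvec(d['tool_rot']).as_matrix()
cv2.imwrite('pics/w10z.png',cv2.resize(im[215:285,305:370],None,fx=8,fy=8,interpolation=cv2.INTER_CUBIC))
hsv=cv2.cvtColor(im,cv2.COLOR_BGR2HSV)
m=((hsv[...,0]<22)&(hsv[...,1]>150)&(hsv[...,2]>60)).astype(np.uint8); m[:, :200]=0;m[300:]=0
xs=[(r,np.flatnonzero(m[r])[[0,-1]]) for r in (75,100,130,160,190,220)]; print(xs)
e=[ray(c,x[0]-.5,r,32)[:2] for r,x in xs]; dd=e[0]-e[-1]; print('flat yaw',np.degrees(np.arctan2(dd[1],dd[0])))
print('tool x yaw',np.degrees(np.arctan2(Rm[1,0],Rm[0,0])))
# wedge dims in tool frame
T=lambda u,v,z:(Rm.T@(ray(c,u,v,z)-d['eef_pos'])).round(1)
print('flat edge',T(318.5,75,32),T(318.5,220,32),'post top corners',T(323,274,78),T(352,274,78),T(323,247,78),'nose',T(326,58,32))
```

```text
[(75, array([319, 333])), (100, array([319, 337])), (130, array([319, 340])), (160, array([319, 344])), (190, array([319, 348])), (220, array([319, 352]))]
flat yaw 48.203311512980704
tool x yaw 48.22305133639684
flat edge [106.1  -0.2 147. ] [  0.9  -0.2 147. ] post top corners [-25.   3. 101.] [-25.   23.1 101. ] [ -5.1   2.9 101. ] nose [116.9   5.  147. ]
```

View pics/w10z.png

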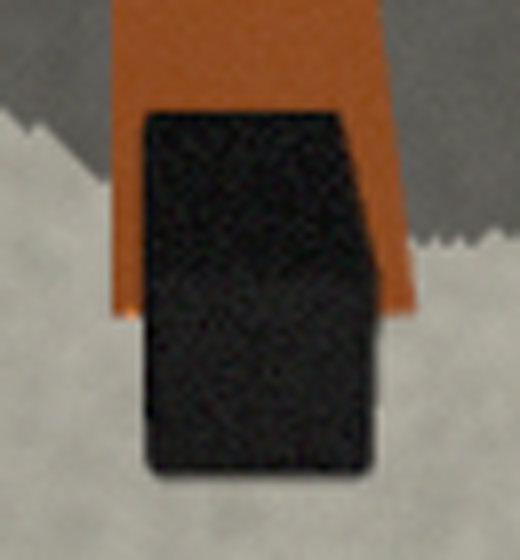

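play_rows(rows=[[[0,-0.8,-1,0],[0,0,-1,0],[0,0,-1,0],[0,0,-1,0],[0,0,-1,0]]])

```text
time_s: 17.02
eef_pos: [378.7, -409.2, 53.8]
tool_rot: [2.866, 1.285, 0.001]
ft_force: [-1.1, -0.8, 0.1]
finger_gap: 1.002
```

play_rows(rows=[[[0,0,-0.65,0],[0,0,0,0],[0,0,0,0]]])

```text
time_s: 17.4
eef_pos: [378.6, -410.2, 38.8]
tool_rot: [2.866, 1.283, 0.001]
ft_force: [-0.4, -0.6, 0.8]
finger_gap: 0.998
```

play_rows(rows=[[[0,0,0,0],[0,0,0,0],[0,0,0,0],[0,0,0,0],[0,0,0,0]]], fingers=-1)

```text
time_s: 18.02
eef_pos: [378.0, -409.8, 37.7]
tool_rot: [2.867, 1.283, 0.0]
ft_force: [0.4, -0.0, 1.1]
finger_gap: 0.227
```

Run:
```python
from h import *
c,im=load('wrist','w9')
z=cv2.resize(im[140:370,230:425],None,fx=2.6*1.5,fy=2.6,interpolation=cv2.INTER_CUBIC)
z=np.clip(z.astype(float)*1.3,0,255).astype(np.uint8)
cv2.imwrite('pics/w9z.png',z[:600])
```

```text
(no output)
```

View pics/w9z.png

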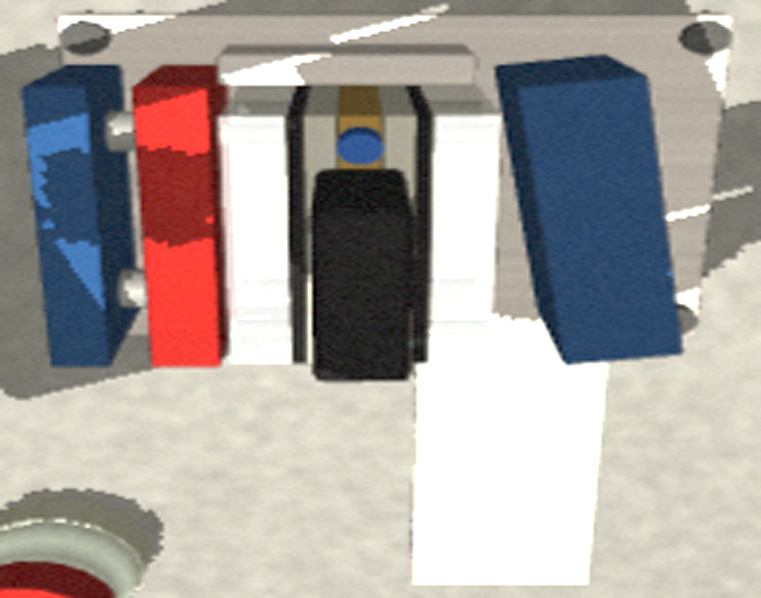

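Run:
```python
from fit import *
c,im=load('wrist','w9')
W=lambda x,y,z: ray(c,230+x/3.9-.35,140+y/2.6-.3,z)[:2]
pts=[((212,89),53,(-35,42)),((135,91),53,(-49,42)),((222,367),53,(-35,-42)),((152,367),53,(-49,-42)),((528,88),53,(20.5,42)),((567,363),53,(33.1,-42)),((413,585),8,(6,-152)),((590,585),8,(50,-152)),((58,17),8,(-70,54)),((731,17),8,(70,54))]
th,t,r=rigid([p[2] for p in pts],[W(*p[0],p[1]) for p in pts]); print(np.degrees(th),t); print(r.round(1).tolist())
fr=lambda P:np.array([[np.cos(th),np.sin(th)],[-np.sin(th),np.cos(th)]])@(P-t)
for n,x,y,z,e in [('edgeL',215,115,63,'-25,36'),('edgeR',500,115,63,'25,36'),('stub',361,146,73,'0,29'),('bar tr',403,176,105,'8 22'),('bar br',408,378,105,'8,-22'),('bar bl',314,378,105,'-8 -22')]:
    print(n,fr(W(x,y,z)).round(1),e)
th=np.radians(-20.9);t=np.array([522.7,56.])
for y in (-270,-150,-120,-102):
    x=29; print(y,(t+np.array([np.cos(th)*x-np.sin(th)*y,np.sin(th)*x+np.cos(th)*y])).round(1))
```

```text
-20.97966435357003 [522.74367734  55.97168974]
[[0.1, -1.1], [0.2, -1.7], [-0.5, 0.2], [-0.4, 0.2], [1.8, -1.0], [-0.0, 1.3], [-0.3, -0.8], [0.2, -1.0], [-0.0, 2.0], [-1.1, 1.8]]
edgeL [-33.7  35.6] -25,36
edgeR [16.4 35.5] 25,36
stub [-8.1 29.4] 0,29
bar tr [-2.1 29.4] 8 22
bar br [ -0.7 -20.7] 8,-22
bar bl [-15.9 -20.7] -8 -22
-270 [ 453.5 -206.6]
-150 [496.3 -94.5]
-120 [507.  -66.4]
-102 [513.4 -49.6]
```

play_rows(rows=[[[0,0,1,0],[0,0,1,0],[0.4,1,0.4,0.5],[0.4,1,0,0.5],[0.4,1,0,0.5]]])

```text
time_s: 18.65
eef_pos: [407.9, -333.7, 97.2]
tool_rot: [-2.756, -1.506, 0.0]
ft_force: [0.1, 0.0, -1.7]
finger_gap: 0.226
```

play_rows(rows=[[[0.4,1,0,0.5],[0.4,1,0,0.5],[0.4,1,0,0.5],[0.4,1,0,0.47],[0.42,1,0,0]]])

```text
time_s: 19.27
eef_pos: [458.3, -208.6, 96.9]
tool_rot: [-2.587, -1.78, 0.001]
ft_force: [0.0, -0.7, -2.0]
finger_gap: 0.225
```

play_rows(rows=[[[0,0.48,0,0],[0,0,0,0],[0,0,0,0]]])

```text
time_s: 19.65
eef_pos: [458.2, -198.2, 97.5]
tool_rot: [2.589, 1.78, -0.001]
ft_force: [-0.1, 0.0, -1.4]
finger_gap: 0.225
```

Run:
```python
from h import *
c,im=snap('wrist','w11'); s=arm.state(); print(s['eef_pos'],s['ft_force'],s['joint_pos'],s['tool_rot'])
Rm=R.from_rotvec(s['tool_rot']).as_matrix(); print('tool x yaw',np.degrees(np.arctan2(Rm[1,0],Rm[0,0])))
```

```text
[ 458.20825686 -198.38166331   97.55065051] [ 0.30748889 -0.36302094 -1.59608523] [-5.57572341e-01 -1.28150144e-01  2.02105556e+00 -3.18661934e-04
  1.24856260e+00 -1.90773537e-01] [ 2.58903406e+00  1.77905311e+00 -3.56927435e-04]
tool x yaw 68.9897569310619
```

View pics/w11.png

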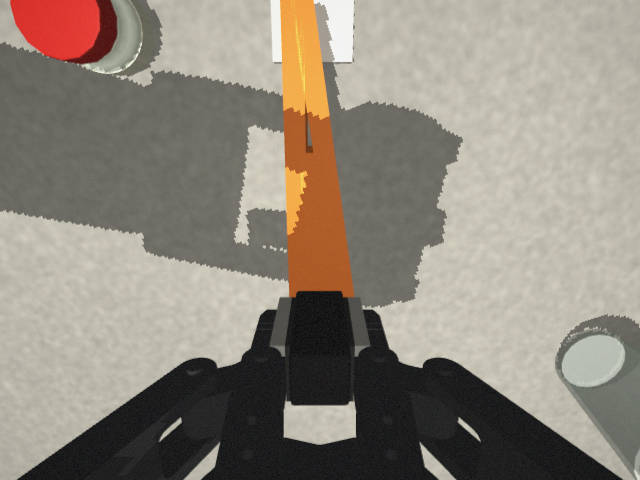

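Run:
```python
from fit import *
c,im=load('wrist','w11'); d=np.load('pics/w11.npz'); Rm=R.from_rotvec(d['tool_rot']).as_matrix(); zt=d['eef_pos'][2]
hsv=cv2.cvtColor(im,cv2.COLOR_BGR2HSV)
m=((hsv[...,0]<22)&(hsv[...,1]>150)&(hsv[...,2]>60))
T=lambda u,v,z:(Rm.T@(ray(c,u,v,z)-d['eef_pos'])).round(1)
for r in (5,100,180,280):
    x=np.flatnonzero(m[r,200:400])+200; print(r,x[0],x[-1],T(x[0]-.5,r,zt-5.7)[:2],T(x[-1]+.5,r,zt-5.7)[:2])
th=np.radians(-20.97);t=np.array([522.7,56.])
fr=lambda P:np.array([[np.cos(th),np.sin(th)],[-np.sin(th),np.cos(th)]])@(P[:2]-t)
print(fr(ray(c,272,62,8)),fr(ray(c,353,62,8)),'exp 6,-152 / 50,-152')
print('tcp',fr(d['eef_pos']))
```

```text
5 281 313 [116.6 -12.8] [116.6  -1.5]
100 283 326 [ 86.3 -13. ] [86.3  3.1]
180 286 337 [ 57.  -12.7] [57.   7.5]
280 289 351 [ 14.2 -12.6] [14.3 14.2]
[   5.00678154 -152.58286468] [  49.91346083 -152.57646362] exp 6,-152 / 50,-152
tcp [  30.70967434 -260.49333405]
```

play_rows(rows=[[[0,0,-1,0],[0,0,-0.98,0],[0,0,0,0],[0,0,0,0]]])

```text
time_s: 20.2
eef_pos: [458.7, -198.3, 48.8]
tool_rot: [2.588, 1.779, 0.0]
ft_force: [-0.1, 0.1, -1.9]
finger_gap: 0.229
```

play_rows(rows=[[[0.36,0.93,0,0],[0.36,0.93,0,0],[0.36,0.93,0,0],[0.36,0.93,0,0],[0,0,0,0]]])

```text
time_s: 20.82
eef_pos: [495.4, -104.0, 49.3]
tool_rot: [2.585, 1.783, 0.001]
ft_force: [0.5, 1.0, -1.7]
finger_gap: 0.226
```

```bash
cat > st.py <<'E'
from h import *
import sys
th=np.radians(-20.97);t=np.array([522.7,56.]);M=np.array([[np.cos(th),np.sin(th)],[-np.sin(th),np.cos(th)]])
s=arm.state(); Rm=R.from_rotvec(s['tool_rot']).as_matrix()
P=M@(s['eef_pos'][:2]-t); F=M@s['ft_force'][:2]
print('t',s['time_s'],'frame TCP',P.round(1),'z',s['eef_pos'][2].round(1),'F frame',F.round(1),s['ft_force'][2].round(1),'line X+.15Y',(P[0]+.15*P[1]).round(2),'yaw',np.degrees(np.arctan2(Rm[1,0],Rm[0,0])).round(2),'gap',s['finger_gap'])
if len(sys.argv)>1: snap('wrist',sys.argv[1])
E
python3 st.py w12
```

```text
t 20.825 frame TCP [  31.8 -159.2] z 49.3 F frame [0.1 1.1] -1.7 line X+.15Y 7.9 yaw 69.18 gap 0.22618996274605718
```

View pics/w12.png

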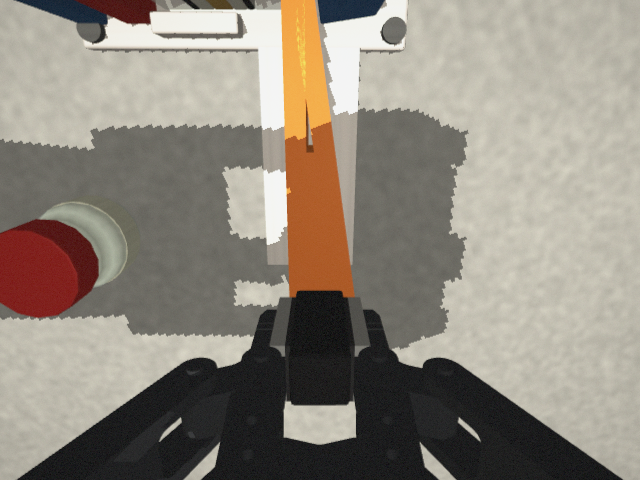

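play_rows(rows=[[[0.12,0.38,-0.06,0],[0.12,0.38,-0.06,0],[0,0,-0.02,0],[0,0,0,0]]])

```text
time_s: 21.38
eef_pos: [501.2, -85.6, 45.7]
tool_rot: [2.588, 1.78, 0.002]
ft_force: [-0.4, 1.4, 4.6]
finger_gap: 0.229
```

```bash
python3 st.py
```

```text
t 21.375 frame TCP [  30.6 -139.9] z 45.7 F frame [-0.9  1.2] 4.6 line X+.15Y 9.65 yaw 69.05 gap 0.22898523924841466
```

play_rows(rows=[[[0.05,0.2,0.02,0],[0.05,0.19,0.02,0],[0.05,0.19,0,0],[0,0,0,0]]])

```text
time_s: 21.88
eef_pos: [504.3, -71.2, 45.7]
tool_rot: [2.588, 1.78, -0.0]
ft_force: [-1.8, -4.0, 3.1]
finger_gap: 0.225
```

```bash
python3 st.py w13
```

```text
t 21.875 frame TCP [  28.4 -125.3] z 45.7 F frame [-0.2 -4.4] 3.1 line X+.15Y 9.57 yaw 69.06 gap 0.22468495747466086
```

View pics/w13.png

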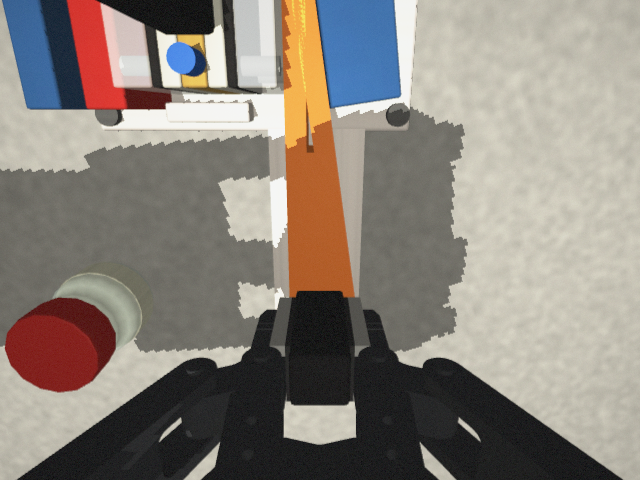

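play_rows(rows=[[[0.04,0.13,0,0],[0.03,0.13,0,0],[0.02,0.13,0,0],[0,0,0,0]]])

```text
time_s: 22.42
eef_pos: [506.4, -61.7, 45.7]
tool_rot: [2.588, 1.78, -0.001]
ft_force: [-1.7, -4.7, 2.0]
finger_gap: 0.228
```

```bash
python3 st.py
```

```text
t 22.425 frame TCP [  26.9 -115.8] z 45.7 F frame [ 0. -5.] 2.0 line X+.15Y 9.57 yaw 69.04 gap 0.2278923040872831
```

play_rows(rows=[[[0.03,0.13,0,0],[0.03,0.13,0,0],[0.03,0.13,0,0],[0,0,0,0]]])

```text
time_s: 22.92
eef_pos: [508.3, -53.2, 45.7]
tool_rot: [2.587, 1.779, -0.005]
ft_force: [-5.3, -9.3, 3.0]
finger_gap: 0.229
```

```bash
python3 st.py
```

```text
t 22.925 frame TCP [  25.6 -107.1] z 45.7 F frame [ -1.6 -10.5] 3.0 line X+.15Y 9.58 yaw 69.05 gap 0.2290974571063644
```

play_rows(rows=[[[0.03,0.13,0,0],[0.02,0.12,0,0],[0,0,0,0]]])

```text
time_s: 23.3
eef_pos: [509.4, -48.0, 46.0]
tool_rot: [2.585, 1.779, -0.007]
ft_force: [-5.3, -13.1, 5.4]
finger_gap: 0.229
```

```bash
python3 st.py
```

```text
t 23.3 frame TCP [  24.8 -101.9] z 46.0 F frame [ -0.3 -14.1] 5.4 line X+.15Y 9.56 yaw 69.06 gap 0.22924334946550173
```

play_rows(rows=[[[0.02,0.1,0,0],[0.02,0.1,0,0],[0,0,0,0]]])

```text
time_s: 23.68
eef_pos: [510.3, -43.9, 46.2]
tool_rot: [2.584, 1.778, -0.009]
ft_force: [-7.2, -16.1, 6.4]
finger_gap: 0.228
```

```bash
python3 st.py w14
```

```text
t 23.675 frame TCP [ 24.2 -97.7] z 46.2 F frame [ -0.9 -17.6] 6.4 line X+.15Y 9.56 yaw 69.06 gap 0.22788855996066829
```

View pics/w14.png

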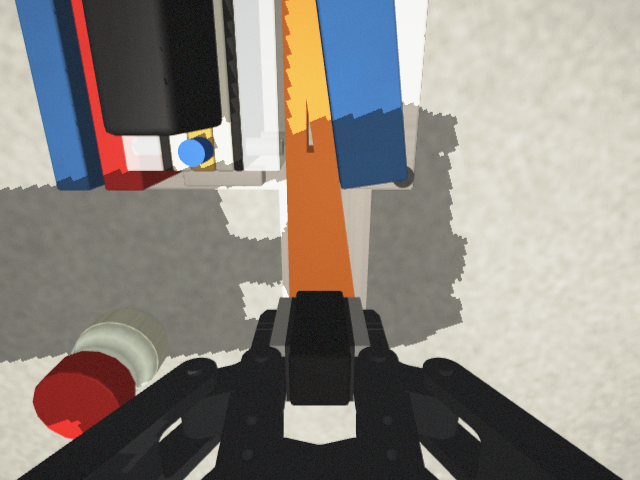

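Run:
```python
from h import *
for n in ('w14','w13'):
    im=cv2.imread(f'pics/{n}.png')
    z=cv2.resize(im[0:200,0:430] if n=='w14' else im[0:140,0:430],None,fx=1.85,fy=2.5,interpolation=cv2.INTER_CUBIC)
    cv2.imwrite(f'pics/{n}z.png',z[:600])
```

```text
(no output)
```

View pics/w14z.png

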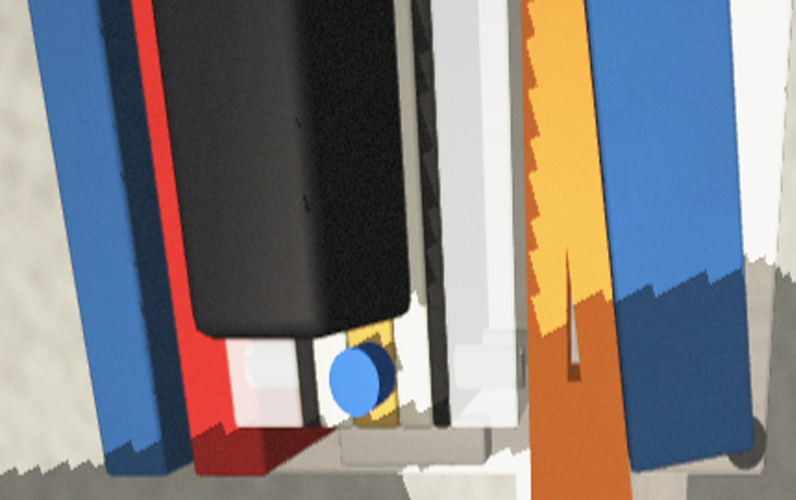

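View pics/w13z.png

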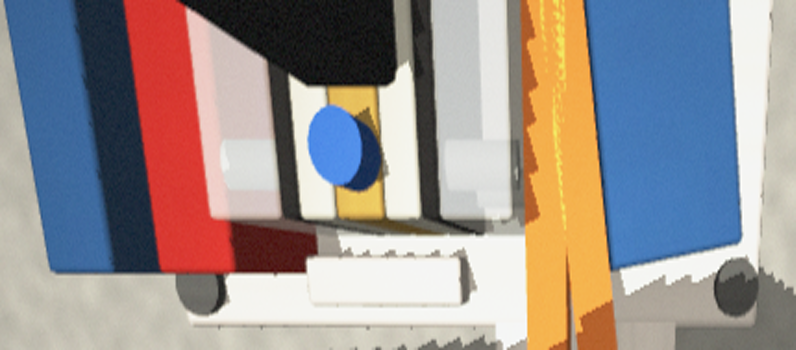

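```bash
cat > sq.py <<'E'
from h import *
th=np.radians(-20.97);t=np.array([522.7,56.]);M=np.array([[np.cos(th),np.sin(th)],[-np.sin(th),np.cos(th)]])
for n,y,xs in (('w13',272,(52,112,158)),('w14',474,(105,165,195,268,635))):
    c,im=load('wrist',n)
    print(n,[(M@(ray(c,x/1.85-.3,y/2.5-.3,53)[:2]-t)).round(1).tolist() for x in xs])
E
python3 sq.py
```

```text
w13 [[-68.9, -42.1], [-58.1, -42.1], [-49.7, -42.1]]
w14 [[-69.6, -41.8], [-58.0, -41.8], [-52.2, -41.8], [-38.0, -41.8], [33.1, -41.8]]
```

play_rows(rows=[[[0,0,0,0],[0,0,0,0],[0,0,0,0],[0,0,0,0],[0,0,0,0]]], fingers=1)

```text
time_s: 24.35
eef_pos: [511.0, -40.2, 45.5]
tool_rot: [-2.588, -1.781, -0.0]
ft_force: [0.4, 0.5, 0.5]
finger_gap: 0.999
```

play_rows(rows=[[[0,0,0.3,0],[0,0,0.8,0],[0,0,1,0],[0,0,1,0],[0,0,1,0]]])

```text
time_s: 24.98
eef_pos: [511.0, -40.4, 149.5]
tool_rot: [2.588, 1.78, 0.001]
ft_force: [-0.2, -0.7, -0.3]
finger_gap: 1.001
```

play_rows(rows=[[[-0.3,-0.3,1,0],[-0.3,-0.3,1,0],[0,0,0,0],[0,0,0,0]]])

```text
time_s: 25.48
eef_pos: [495.7, -55.1, 197.3]
tool_rot: [-2.588, -1.78, 0.001]
ft_force: [-0.1, 0.5, -0.5]
finger_gap: 0.997
```

```bash
python3 st.py w15
```

```text
t 25.475 frame TCP [  14.6 -113.5] z 197.3 F frame [-0.2  0.4] -0.5 line X+.15Y -2.47 yaw 69.04 gap 0.9969007901595178
```

View pics/w15.png

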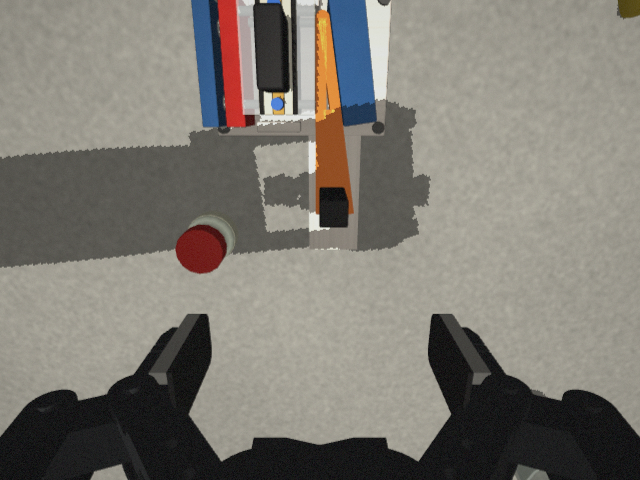

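Run:
```python
from h import *
im=cv2.imread('pics/w15.png')
cv2.imwrite('pics/w15z.png',cv2.resize(im[0:240,185:395],None,fx=3.6,fy=2.5,interpolation=cv2.INTER_CUBIC))
s=read_camera('scene'); cv2.imwrite('pics/s15.png',s)
```

```text
(no output)
```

View pics/w15z.png

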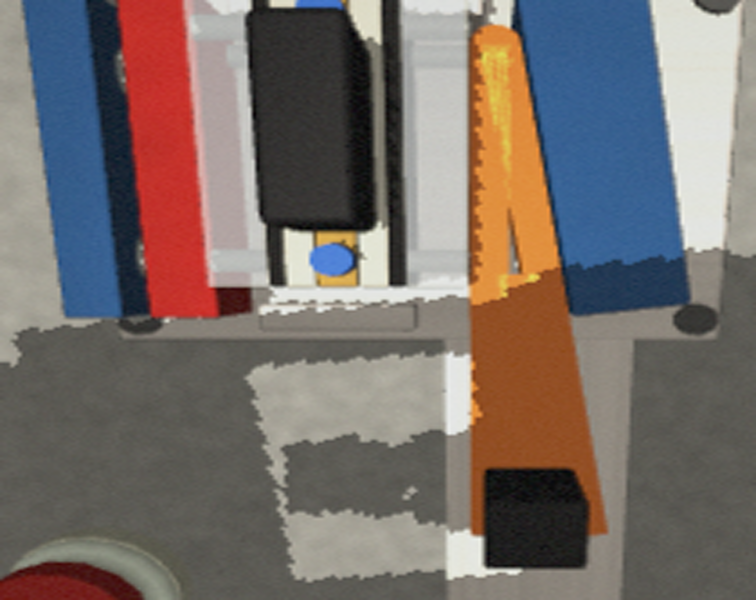

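View pics/s15.png

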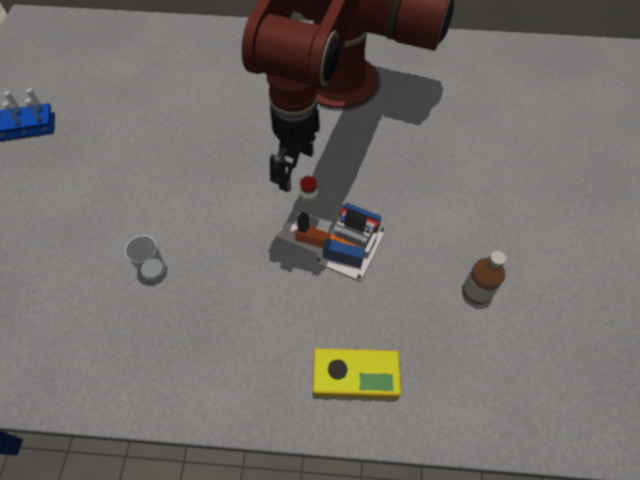

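Run:
```python
from h import *
th=np.radians(-20.97);t=np.array([522.7,56.]);M=np.array([[np.cos(th),np.sin(th)],[-np.sin(th),np.cos(th)]])
c,im=load('wrist','w15')
W=lambda x,y,z:(M@(ray(c,185+x/3.6-.35,y/2.5-.3,z)[:2]-t)).round(1).tolist()
print('backing/red at y=-42',[W(x,318,53) for x in (65,122,150,218)],'blue slanted -42 (33.1)',W(577,313,53))
print('post top corners z86',W(486,567,86),W(586,567,86)); print('cell near edge z63',W(213,287,63),W(472,287,63))
print('nose z40',W(497,25,40))
```

```text
backing/red at y=-42 [[-69.1, -42.3], [-57.7, -42.3], [-52.1, -42.3], [-38.5, -42.3]] blue slanted -42 (33.1) [33.4, -40.9]
post top corners z86 [15.2, -107.3] [34.5, -107.3]
cell near edge z63 [-37.1, -33.7] [12.5, -33.7]
nose z40 [17.3, 34.7]
```

```bash
python3 -c "
from workcell import job_done
print(job_done())"
```

```text
the job is handed in; nothing more can be done
None
```

The cell now stands upright in the clamp frame with the wedge driven in and jammed, and I have let go and handed the job in. It took about 25.5 s of the 72 s allowed.

- **Cell:** I stood it in the bay beside the red jaw, within about 2 mm of touching it. The wedge carried it about 2 mm toward the rail, so it ended at roughly frame y = +2.3 mm, inside the ±3 mm allowance.
- **Wedge:** I drove it thin end first until the push reached about 17.6 N. The post ended at about x = 25, y = -97 mm. That is about 1 mm outside the stated x range of 26 to 28 mm, about what my frame fit can resolve, and within the ±10 mm allowed along y.
- **Clamp tightness:** pictures before and after release both show the red jaw squeezed back about 2.5 to 3.5 mm (stated 1.5 to 4 mm), so it held.
- **Other items:** the last scene picture shows the bottle, beaker, jar and meter apparently where they started; I judged this by eye and did not measure it. The gripper was clear of everything. The highest force I read was about 19 N at the wrist, taken at the end of each move.

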